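# Pin the hasp of a records transit case

### The job

The records transit case is packed and shut, and its hasp has to be secured. Take the long pin from the little wooden rack and put it down through both eyes of the hasp, one below the other, until its collar rests on the upper eye, then let go. Leave the short pin hanging in the rack.

Things in the scene. Friction and masses are not known exactly. Their poses are not given: they have to be found in the camera images.
- long_pin: Long pin, loose, 0.2 kg, hanging upright by its collar in one of two holes (20 mm wide, 100 mm apart; which one varies) of a fixed wooden rack, top 100 mm above the desk. Origin on its axis at the collar's underside, z up: steel shank 12 mm thick from z = -80 to 0 mm, its last 12 mm tapered to 6 mm; collar 48 mm wide, z 0 to 6; straight upright black cylinder grip 24 mm wide, z 6 to 50 mm.
- pin_tip (a point): The lower tip of the long pin, on its axis, 80 mm below its origin.
- short_pin: Short pin, loose, hanging in the rack's other hole: same shank and collar, but the shank is only 40 mm long (too short for both eyes) and the grip is a black ball knob 34 mm wide. Origin on its axis at the collar's underside, z up; its top is 49 mm above that.
- hasp_eye (a point): Centre of the upper eye's hole at the plate's top face, 118 mm above the desk, z up. Steel hasp on a fixed case (300 x 220 x 110 mm high), on the side facing the rack: two level plates 60 x 70 x 8 mm, each with an upright hole 28 mm wide; the lower hole is straight below, its top face 55 mm down. Hole axis 35 mm out from the case wall (this point's -y points out). Nothing of the case is higher.
Not all that is in view belongs to the job. Leave any orange look-alike of the long_pin alone.

How it is judged:
By the outcome, as a careful person would: the job done as asked, in the order asked, and still so for the second after the job is handed in, with the robot touching nothing.
It also fails if it takes over 37 s, if anything falls off the work surface, if the arm or the gripper's body presses on something with over 40 N, if the wrist force passes 120 N, or if a joint passes its speed limit or range.

### The arm

A 6-joint arm with a two-finger parallel gripper is mounted at the origin on the work surface. World frame = base frame: x ahead of the robot, y to its left, z up, the work surface at z = 0. Lengths are in mm, angles in rad, forces in N, time in s.
With the tool pointing down it reaches from about 300 to 775 mm from the base axis. Payload 14.6 kg.
Tool frame: the origin (TCP) lies midway between the tips of the shut fingers; the grasp point (between the pads) lies manip.grasp_offset behind it (manip.grasp_offset is the distance from the TCP to the grasp point, in mm); z points along the fingers, y is the direction in which the jaws open and shut (so a half turn about z gives the same grasp; the last joint's range is limited). The gripper opens to 94 mm and grips with 3 to 60 N. Pads are 16 mm wide; open, the fingers measure 119 mm over their backs; the gripper's body (75 mm by 177 mm) begins 78 mm behind the grasp point.
Start: joints at [-1.232, 0.3, 1.521, -0, 1.321, -0.067], TCP at [217.107, -505.325, 205.446] pointing down, gripper open.
Joint ranges: [-3.03, 3.03], [-0.79, 2.21], [0.23, 2.52], [-1.04, 4.18], [0, 3.07], [-2.55, 2.55]. Speed limits (rad/s): [2.22, 2.22, 2.57, 3.14, 3.14, 3.14].

### API

Orientations are given as [roll, pitch, yaw] about the fixed x, y, z axes, in that order (R = Rz(yaw) Ry(pitch) Rx(roll)).
In Python, from cell import monitor, vision, order, manip gives the robot as it stands.
- The arm moves only by the shell command python3 -m jog 'ROWS' [FORCE]. ROWS is JSON, a list of rows, each a list of 7 numbers: the shift along the tool's x, y, z in cm, then the turn, a rotation vector about the tool's x, y, z in rad, then the opening in per cent of the stroke, from 0 (shut) to 100 (fully open). In form: [[tx, ty, tz, rx, ry, rz, jaw], ...]. A call has 1 to 8 rows; each row shifts and turns the commanded pose from where the row before left it, along the tool's axes as they then stand; what a row does not reach is not made up. A row lasts 1/10 s, in which the tool goes at most 50 mm and 8.59 degrees, less where a joint would pass 70% of its speed; a pose out of reach is approached as far as the arm can. A call is refused whole if a number of a shift passes 5 or a number of a turn 0.15, either way. A call with a gripper value outside its range is refused whole. The fingers move at their own pace and stop on an object; FORCE is the grip in N (left out, the last holds). Time passes only in rows, so rows that do not move let the fingers close. It gives the time, the measured TCP pose, the force and the opening at its end, in the units of the state.
- monitor.read_state(): the state, without advancing time (a new reading comes with each control period).
- vision.camera(name): name is "scene" or "top" or "wrist"; returns a dict with "color" (400x640x3 uint8, blue, green, red), "fx", "fy", "cx", "cy" (pixels), "cam_to_world" (4x4, takes a point from camera to world coordinates); the wrist camera has in their place "tool_from_camera" (4x4, takes a point from camera to tool coordinates, whose origin is the TCP and whose axes are the flange's). Camera axes: x right, y down, z forward; pixel columns grow to the right and rows downward; lengths in mm; the calibration is good to about 2 mm. A picture is of the moment at which its call begins: read the wrist's pose just before it. There is no depth.
- order.sign_off(): hands the job in, once; it reports no verdict.
The state is a dict: "clock": time; "joints": joint angles; "qd": joint speeds; "effort": joint torques, N m; "eef_pos": TCP position; "eef_rot": TCP orientation; "wrist_force": force on the tool from outside, world axes, zero at the start; "moment": the same for the moment, N m; "finger_gap": finger opening in mm.
Only numpy, scipy, OpenCV 4.12 (cv2) and the standard library are available. Lean on these libraries where they do the work, as an engineer would, in place of code of your own. Each camera call takes 0.05 s, during which the arm holds its last target.

## Working session

There is one attempt and no reset: what is moved stays moved. The work goes in short steps, Python scripts to look and compute and a shell command to move; the robot and the scene stay as the last step left them, time stands still between calls to the robot, and variables do not carry over. Pictures are saved under pics/ and viewed, and the job is handed in when it is done.

```bash
mkdir -p pics; ls; python3 - <<'E'
from cell import monitor, vision, order, manip
import cv2,json
print(monitor.read_state()); print(manip.grasp_offset)
for n in ["scene","top","wrist"]:
    c=vision.camera(n); cv2.imwrite(f"pics/{n}0.png",c["color"])
    print(n,c["fx"],c["fy"],c["cx"],c["cy"],c.get("cam_to_world",c.get("tool_from_camera")))
E
```

```text
pics
{'clock': 0.0, 'joints': array([-1.23161007e+00,  3.00436402e-01,  1.52159612e+00, -4.07998531e-05,
        1.32071505e+00, -6.65986064e-02]), 'qd': array([-0.00058199,  0.00098436, -0.00210434, -0.00157351,  0.00117462,
       -0.00066999]), 'effort': array([-9.12296559e-05, -5.31805158e+01, -3.52738166e+01,  7.08310073e-02,
        2.43772828e-02, -9.96318317e-05]), 'eef_pos': array([ 217.00388999, -505.0824726 ,  204.89900617]), 'eef_rot': array([-3.14043766e+00, -3.74282363e-05,  4.05794960e-01]), 'wrist_force': array([-0.71155775, -0.12238366, -0.95652012]), 'moment': array([0.02889772, 0.05007784, 0.01192945]), 'finger_gap': 93.66485454288863}
18.8
scene 464.41631735611224 464.41631735611224 316.6280788747869 202.63334826298075 [[ 7.24462877e-01  3.96129509e-01 -5.64123171e-01  1.06314328e+03]
 [ 6.89070337e-01 -4.37931553e-01  5.77406291e-01 -6.16569229e+02]
 [-1.83196663e-02 -8.07029967e-01 -5.90226247e-01  6.65921146e+02]
 [ 0.00000000e+00  0.00000000e+00  0.00000000e+00  1.00000000e+00]]
top 367.8988502747244 367.8988502747244 315.75499676833266 202.4868093978698 [[ 1.05592878e-02 -9.90462840e-01  1.37374900e-01  4.37054063e+02]
 [-9.99839315e-01 -8.46782357e-03  1.58000225e-02 -6.07052354e+01]
 [-1.44860688e-02 -1.37519663e-01 -9.90393102e-01  7.68087525e+02]
 [ 0.00000000e+00  0.00000000e+00  0.00000000e+00  1.00000000e+00]]
wrist 327.4456155418106 327.4456155418106 323.9364924328983 199.67611921789674 [[ 7.06886493e-04 -9.65574148e-01 -2.60127018e-01  7.68475943e+01]
 [ 9.99999745e-01  7.09634154e-04  8.33512743e-05 -4.73838622e-01]
 [ 1.04113181e-04 -2.60127011e-01  9.65574403e-01 -1.78233887e+02]
 [ 0.00000000e+00  0.00000000e+00  0.00000000e+00  1.00000000e+00]]
```

View pics/scene0.png

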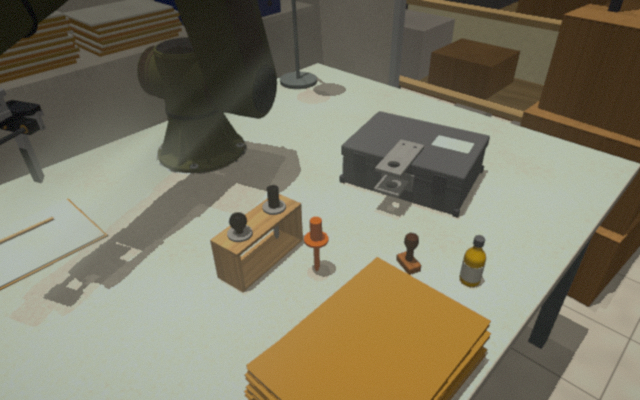

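View pics/top0.png

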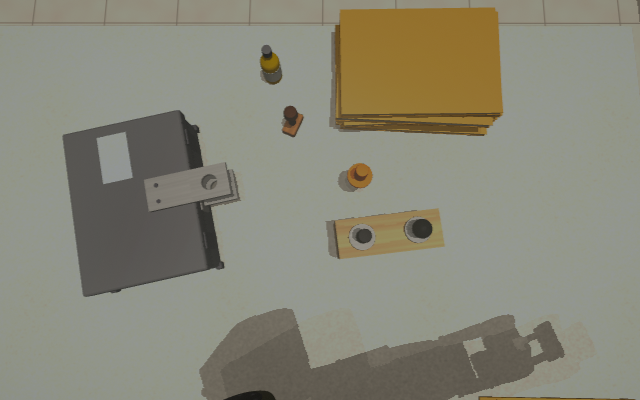

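View pics/wrist0.png

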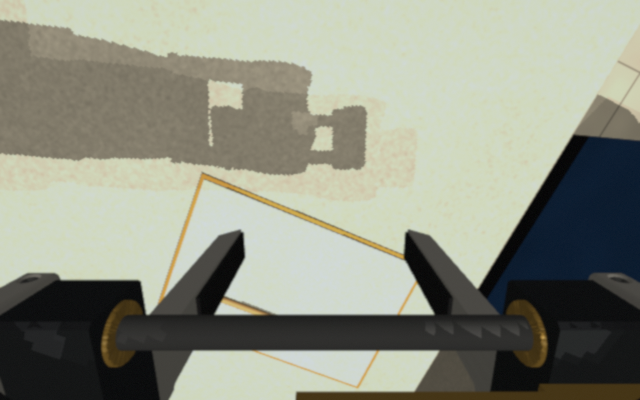

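The top view shows the long pin (small cylinder grip) near (363,236), the short pin (ball) near (421,229), the orange decoy near (360,175) and the hasp eye near (209,183). I'll enlarge these for accuracy.

```bash
python3 - <<'E'
import cv2
t=cv2.imread("pics/top0.png"); s=cv2.imread("pics/scene0.png")
def crop(im,x,y,w,h,k): return cv2.resize(im[y:y+h,x:x+w],None,fx=k,fy=k,interpolation=cv2.INTER_CUBIC)
cv2.imwrite("pics/tA.png",crop(t,325,155,130,110,6))
cv2.imwrite("pics/tB.png",crop(t,140,155,110,70,7))
cv2.imwrite("pics/sA.png",crop(s,205,175,130,110,6))
cv2.imwrite("pics/sB.png",crop(s,360,130,90,75,8))
E
```

```text
(no output)
```

View pics/tA.png

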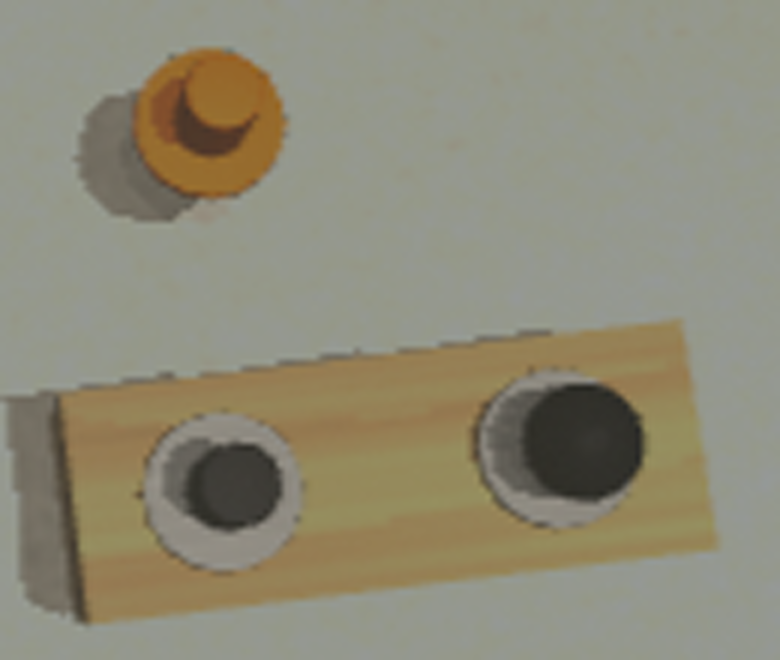

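View pics/tB.png

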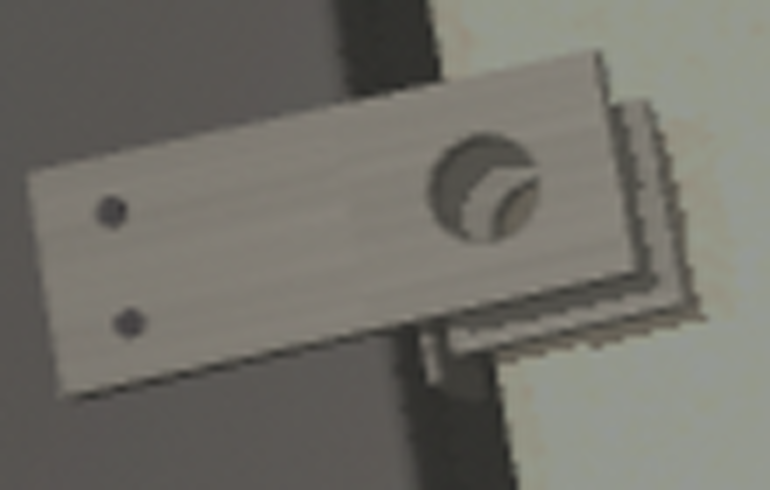

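View pics/sA.png

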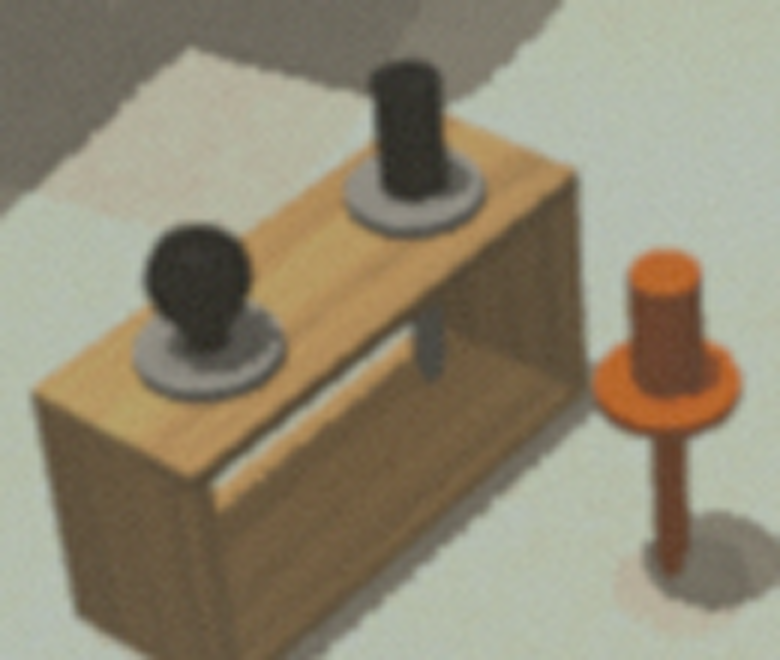

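View pics/sB.png

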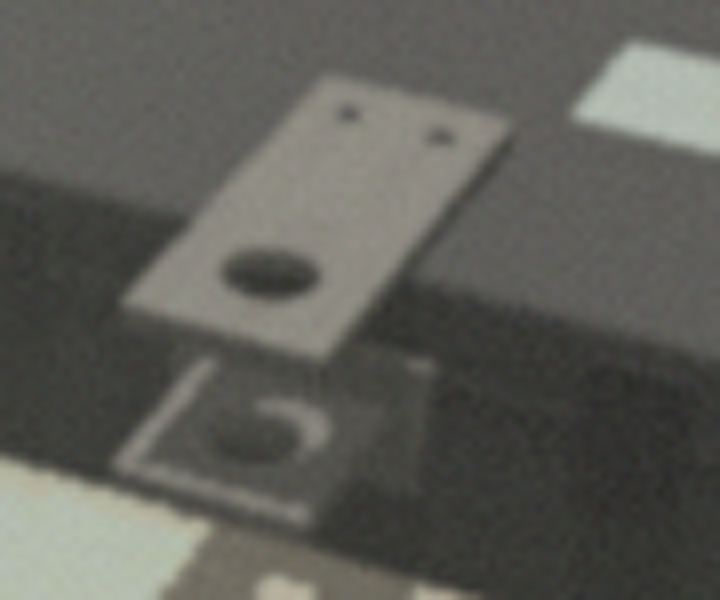

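```bash
cat > h.py <<'E'
from cell import monitor, vision, order, manip
import numpy as np, cv2
from scipy.spatial.transform import Rotation as Ro
def ray(c,u,v,T): 
    d=T[:3,:3]@np.array([(u-c["cx"])/c["fx"],(v-c["cy"])/c["fy"],1]); return T[:3,3],d
def hit(c,u,v,z,T):
    o,d=ray(c,u,v,T); return (o+d*(z-o[2])/d[2]).round(1)
def up(x,y,k,ox,oy): return (x+.5)/k-.5+ox,(y+.5)/k-.5+oy
E
python3 - <<'E'
from h import *
t=vision.camera("top");s=vision.camera("scene")
T=np.array(t["cam_to_world"]);S=np.array(s["cam_to_world"])
tA=(6,325,155);tB=(7,140,155);sA=(6,205,175);sB=(8,360,130)
for n,c,M,x,y,k,z in [("longcollar t",t,T,223,492,tA,106),("longtop t",t,T,235,485,tA,150),("longcollar s",s,S,414,187,sA,106),("longtop s",s,S,406,75,sA,150),
 ("shortcollar t",t,T,556,448,tA,106),("ball t",t,T,584,441,tA,132),("ball s",s,S,198,273,sA,132),("hole t",t,T,484,188,tB,118),("hole s",s,S,270,273,sB,118),
 ("plate c1",t,T,28,173,tB,118),("c2",t,T,598,52,tB,118),("c3",t,T,640,270,tB,118),("c4",t,T,65,395,tB,118),("lower c s",s,S,118,462,sB,63),("lower c2 s",s,S,310,515,sB,63),("upper c s",s,S,125,302,sB,118),("upper c2 s",s,S,325,358,sB,118),
 ("orange collar t",t,T,210,122,tA,86),("orange collar s",s,S,667,380,sA,86),("orange top t",t,T,221,95,tA,130),("orange top s",s,S,665,272,sA,130)]:
  print(n,hit(c,*up(x,y,*k),z,M))
E
```

```text
longcollar t [ 468.  -133.2  106. ]
longtop t [ 467.9 -131.7  150. ]
longcollar s [ 470.5 -135.2  106. ]
longtop s [ 469. -133.  150.]
shortcollar t [ 482.  -232.5  106. ]
ball t [ 482.4 -233.8  132. ]
ball s [ 481.6 -232.9  132. ]
hole t [564.  143.4 118. ]
hole s [565.1 142.3 118. ]
plate c1 [567.  262.2 118. ]
c2 [600.1 115.5 118. ]
c3 [542.9 102.1 118. ]
c4 [509.3 248.3 118. ]
lower c s [544.  105.2  63. ]
lower c2 s [600.1 120.3  63. ]
upper c s [544.4 103.  118. ]
upper c2 s [602.2 116.4 118. ]
orange collar t [ 584.9 -132.    86. ]
orange collar s [ 586.6 -133.4   86. ]
orange top t [ 583.5 -130.7  130. ]
orange top s [ 586.8 -133.3  130. ]
```

Heights and views agree to about 2 mm: long pin at (469,-133), short pin at (482,-233, 101 mm away), eye at (564.5,143). Next I move to hover above the pin with the yaw unchanged.

```bash
python3 -m jog '[[1.5,-1,0,0,0,0,100],[3,-2,0,0,0,0,100],[3.5,-2.2,0,0,0,0,100],[3.5,-2.2,0,0,0,0,100],[3.5,-2.2,0,0,0,0,100],[3.5,-2.2,0,0,0,0,100],[3.5,-2.2,0,0,0,0,100],[3.5,-2.2,0,0,0,0,100]]' 
python3 -m jog '[[3.5,-2.2,0,0,0,0,100],[3.5,-2.2,0,0,0,0,100],[3,-2,0,0,0,0,100],[1.8,-1.8,0,0,0,0,100],[0,0,0,0,0,0,100],[0,0,0,0,0,0,100]]'
python3 - <<'E'
from h import *
st=monitor.read_state(); c=vision.camera("wrist"); cv2.imwrite("pics/w1.png",c["color"]); np.save("w1pose.npy",np.r_[st["eef_pos"],st["eef_rot"]])
print({k:np.round(v,3) for k,v in st.items()})
R=Ro.from_euler("xyz",st["eef_rot"]).as_matrix();print((R.T@(np.array([469,-133,150])-st["eef_pos"])).round(1))
T=np.eye(4);T[:3,:3]=R;T[:3,3]=st["eef_pos"];W=np.linalg.inv(T@np.array(c["tool_from_camera"]))
for p in ([469,-133,150],[469,-133,106]):
  q=W@np.r_[p,1];print(c["fx"]*q[0]/q[2]+c["cx"],c["fy"]*q[1]/q[2]+c["cy"])
E
```

```text
clock: 1.05
eef_pos: [388.1, -253.4, 205.6]
eef_rot: [3.141, -0.0, 0.406]
wrist_force: [0.4, -0.1, 0.8]
finger_gap: 94.2
clock: 1.65
eef_pos: [463.3, -133.3, 205.4]
eef_rot: [3.142, 0.0, 0.407]
wrist_force: [-0.5, -0.6, 0.4]
finger_gap: 94.1
{'clock': np.float64(1.65), 'joints': array([-0.356,  0.148,  1.707, -0.   ,  1.287,  0.808]), 'qd': array([-0.035, -0.   , -0.004, -0.001,  0.002, -0.006]), 'effort': array([ 1.7230e+00, -4.3723e+01, -3.4974e+01,  1.3300e-01, -4.3000e-02,
        1.6800e-01]), 'eef_pos': array([ 463.27 , -133.288,  205.435]), 'eef_rot': array([3.142, 0.   , 0.407]), 'wrist_force': array([-0.486, -0.566,  0.354]), 'moment': array([-0.014, -0.053,  0.035]), 'finger_gap': np.float64(94.089)}
[ 5.4  2.  55.4]
327.22042952422515 210.70316664757726
326.73679729851216 195.99088524676458
```

View pics/w1.png

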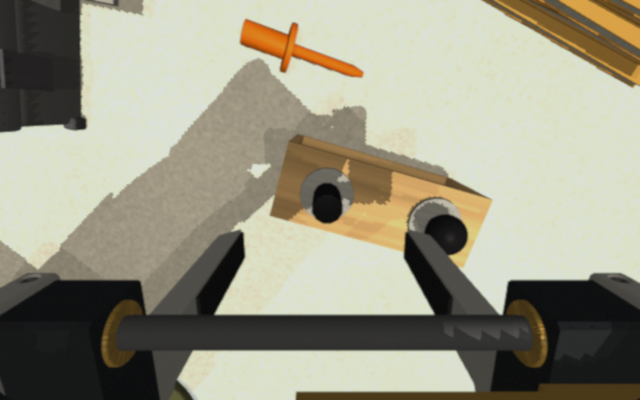

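The wrist view shows the grip top at about (327,208) and the collar at (326,193), both where predicted. The ball pin is at (445,235), and the orange pin stands well clear. I descend and close.

```bash
python3 -m jog '[[0.5,0.2,0,0,0,0,100],[0,0,2,0,0,0,100],[0,0,2.5,0,0,0,100],[0,0,2.5,0,0,0,100],[0,0,1.5,0,0,0,100],[0,0,0.7,0,0,0,100],[0,0,0,0,0,0,100]]'
python3 - <<'E'
from h import *
st=monitor.read_state()
R=Ro.from_euler("xyz",st["eef_rot"]).as_matrix();print((R.T@(np.array([469,-133,113])-st["eef_pos"])).round(1))
c=vision.camera("wrist"); cv2.imwrite("pics/w2.png",c["color"])
E
```

```text
clock: 2.4
eef_pos: [468.6, -134.1, 113.0]
eef_rot: [-3.141, 0.001, 0.405]
wrist_force: [0.8, -0.5, -0.5]
finger_gap: 94.1
[ 0.8 -0.9 -0. ]
```

View pics/w2.png

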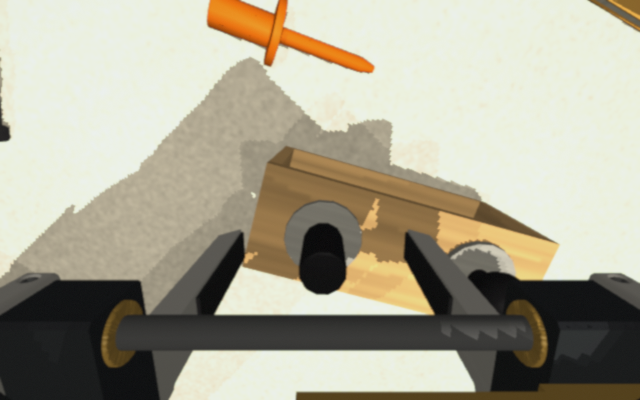

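The pin sits centred between the fingers, grip at column 323, and the finger tips are above the collar. Closing.

```bash
python3 -m jog '[[0,0,0,0,0,0,20],[0,0,0,0,0,0,20],[0,0,0,0,0,0,20],[0,0,0,0,0,0,20],[0,0,0,0,0,0,10],[0,0,0,0,0,0,10],[0,0,0,0,0,0,10],[0,0,0,0,0,0,10]]' 40
python3 -m jog '[[0,0,0,0,0,0,10],[0,0,0,0,0,0,10],[0,0,0,0,0,0,10]]' 40
```

```text
clock: 3.25
eef_pos: [468.9, -133.8, 113.5]
eef_rot: [-3.142, -0.0, 0.406]
wrist_force: [-0.5, 0.3, 0.2]
finger_gap: 33.6
clock: 3.55
eef_pos: [468.9, -133.7, 113.4]
eef_rot: [-3.142, -0.0, 0.406]
wrist_force: [-0.5, -0.4, -0.1]
finger_gap: 23.4
```

Gripped at 23.4 mm. Lifting straight up.

```bash
python3 -m jog '[[0,0,-0.5,0,0,0,10],[0,0,-1.5,0,0,0,10],[0,0,-2,0,0,0,10],[0,0,-2,0,0,0,10],[0,0,-2,0,0,0,10],[0,0,-2,0,0,0,10],[0,0,-2,0,0,0,10],[0,0,-1,0,0,0,10]]'
python3 - <<'E'
from h import *
st=monitor.read_state();print(st["finger_gap"],st["wrist_force"])
for n in ["scene","wrist"]:
  c=vision.camera(n); cv2.imwrite(f"pics/{n}3.png",c["color"])
E
```

```text
clock: 4.35
eef_pos: [469.1, -133.9, 245.2]
eef_rot: [3.14, -0.001, 0.406]
wrist_force: [0.9, 0.4, -2.2]
finger_gap: 23.6
23.60963055633264 [ 0.92727849  0.3794183  -2.18960728]
```

View pics/scene3.png

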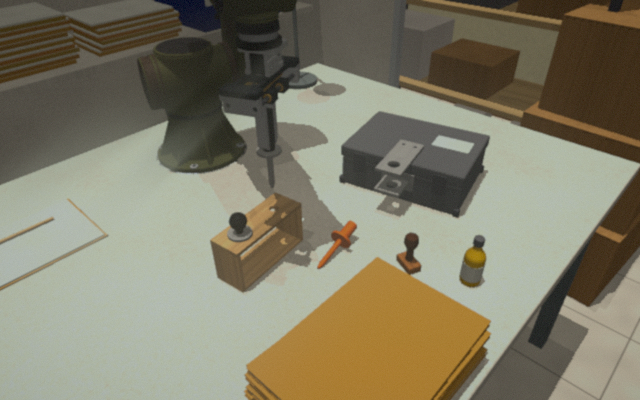

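View pics/wrist3.png

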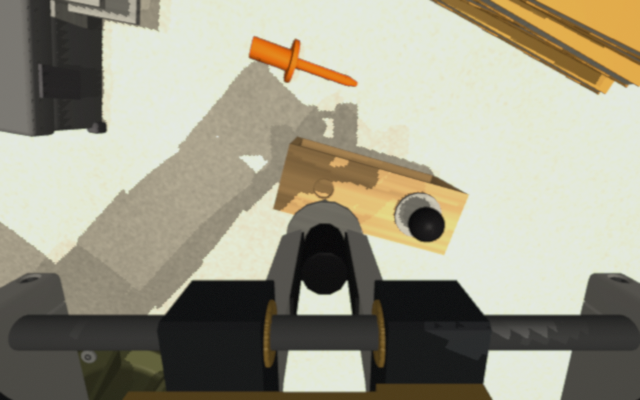

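The long pin is lifted and upright, tip near (272,187) in the scene view, and the short pin is still in the rack. The orange decoy, balanced on its tip at the start, already lay flat in the first wrist view and again in the second. My path never came within 100 mm of it, so it toppled by itself. Next I carry the pin over the eye.

```bash
python3 -m jog '[[1,-1.1,0,0,0,0,10],[2,-2.2,0,0,0,0,10],[2.2,-2.4,0,0,0,0,10],[2.2,-2.4,0,0,0,0,10],[2.2,-2.4,0,0,0,0,10],[2.2,-2.4,0,0,0,0,10],[2.2,-2.4,0,0,0,0,10],[2.2,-2.4,0,0,0,0,10]]'
python3 -m jog '[[2,-2.2,0,0,0,0,10],[1.2,-1.4,0,0,0,0,10],[0.3,-0.4,0,0,0,0,10],[0,0,0,0,0,0,10],[0,0,0,0,0,0,10],[0,0,0,0,0,0,10]]'
python3 - <<'E'
from h import *
st=monitor.read_state();print(st["finger_gap"],st["wrist_force"],st["joints"].round(2))
R=Ro.from_euler("xyz",st["eef_rot"]).as_matrix();print((R.T@(np.array([564.5,143,113])-st["eef_pos"])).round(1))
for n in ["scene","top","wrist"]:
  c=vision.camera(n); cv2.imwrite(f"pics/{n}4.png",c["color"])
s=cv2.imread("pics/scene4.png");cv2.imwrite("pics/s4c.png",cv2.resize(s[60:210,330:480],None,fx=4,fy=4,interpolation=cv2.INTER_CUBIC))
E
```

```text
clock: 5.25
eef_pos: [547.8, 94.1, 242.1]
eef_rot: [-3.141, 0.002, 0.406]
wrist_force: [0.5, -1.1, -1.9]
finger_gap: 23.4
clock: 5.85
eef_pos: [564.1, 142.3, 243.6]
eef_rot: [3.141, -0.0, 0.405]
wrist_force: [-0.3, -0.6, -2.1]
finger_gap: 23.2
23.183164479349877 [-0.25336508 -0.62367145 -2.08590199] [ 0.18  0.35  1.37 -0.    1.42  1.35]
[  0.6  -0.5 130.6]
```

View pics/s4c.png

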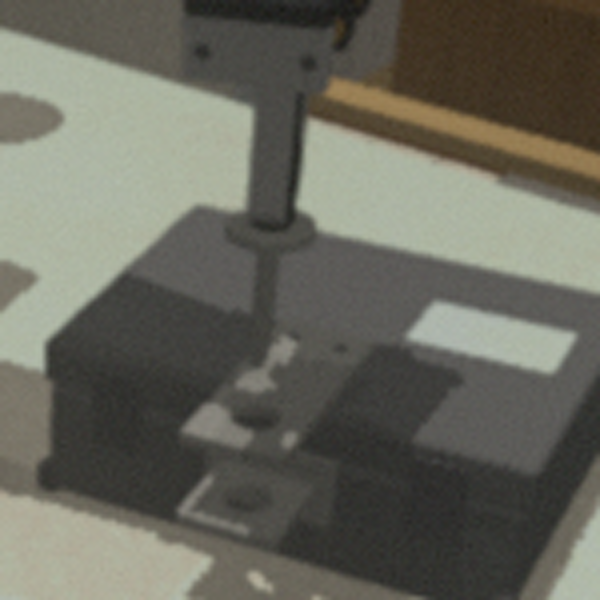

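View pics/top4.png

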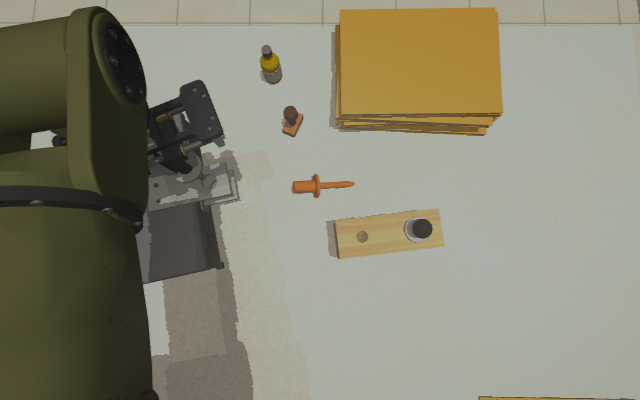

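View pics/wrist4.png

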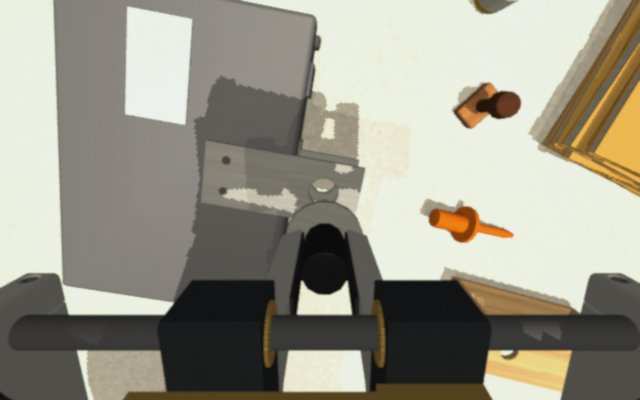

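The scene crop shows the collar at (269,229) and the tip near (263,330), both in crop pixels. The eye shows at (323,186) in the wrist view. I'll check these against the model.

```bash
python3 - <<'E'
from h import *
st=monitor.read_state(); s=vision.camera("scene");S=np.array(s["cam_to_world"]);c=vision.camera("wrist")
z=st["eef_pos"][2]-113.4+100
for n,x,y,zz in [("collar",269,229,z+4),("tip",263,331,z-80)]: print(n,hit(s,*up(x,y,4,330,60),zz,S))
T=np.eye(4);T[:3,:3]=Ro.from_euler("xyz",st["eef_rot"]).as_matrix();T[:3,3]=st["eef_pos"];W=T@np.array(c["tool_from_camera"])
print("eye w",hit(c,323,186,118,W),"eye hole top edge etc"); 
Wi=np.linalg.inv(W)
for p in ([*st["eef_pos"][:2],z],[*st["eef_pos"][:2],z+50],[564.5,143,118]):
  q=Wi@np.r_[p,1];print(c["fx"]*q[0]/q[2]+c["cx"],c["fy"]*q[1]/q[2]+c["cy"])
im=cv2.imread("pics/wrist4.png");cv2.imwrite("pics/w4c.png",cv2.resize(im[120:300,260:390],None,fx=4,fy=4,interpolation=cv2.INTER_CUBIC)[:600])
im=cv2.imread("pics/scene4.png");cv2.imwrite("pics/s4d.png",cv2.resize(im[105:190,370:430],None,fx=7,fy=7,interpolation=cv2.INTER_CUBIC)[:600])
E
```

```text
collar [565.7 138.6 234.2]
tip [543.2 176.1 150.2]
eye w [571.5 147.3 118. ] eye hole top edge etc
324.6393747880767 238.5743142768355
324.8551047443048 277.702981661164
324.28380410818227 194.26173353764293
```

View pics/w4c.png

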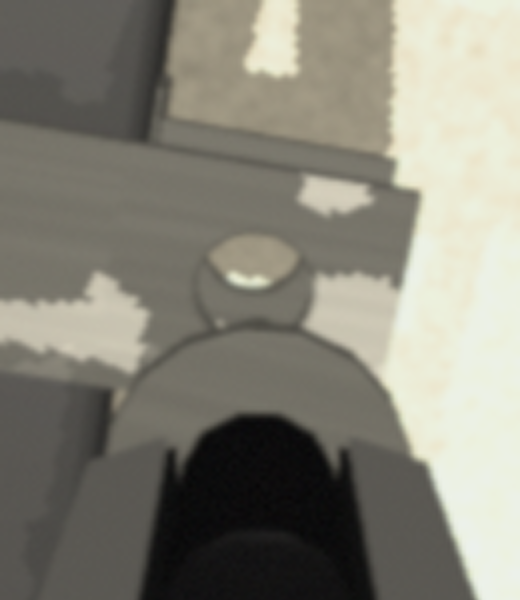

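View pics/s4d.png

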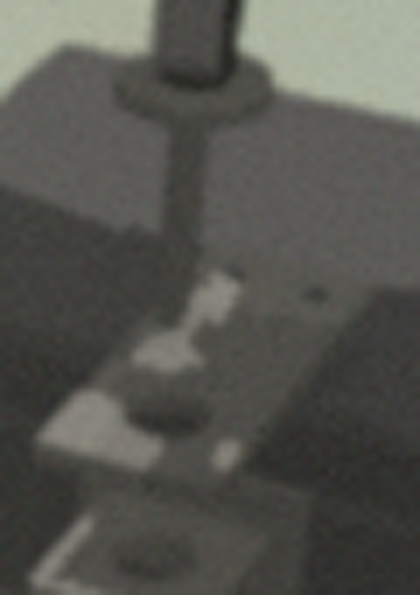

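```bash
python3 - <<'E'
from h import *
st=monitor.read_state(); s=vision.camera("scene");c=vision.camera("wrist")
z=st["eef_pos"][2]-13.4; x0,y0=st["eef_pos"][:2]
T=np.eye(4);T[:3,:3]=Ro.from_euler("xyz",st["eef_rot"]).as_matrix();T[:3,3]=st["eef_pos"]
def draw(c,M,ox,oy,w,h,k,fn,tri=[]):
  im=cv2.resize(c["color"][oy:oy+h,ox:ox+w],None,fx=k,fy=k,interpolation=cv2.INTER_CUBIC)
  im=cv2.convertScaleAbs(im,alpha=1.8); Mi=np.linalg.inv(M)
  def circ(x,y,zz,r,col):
    a=np.linspace(0,6.3,80);P=np.c_[x+r*np.cos(a),y+r*np.sin(a),0*a+zz,1+0*a]@Mi.T
    u=(c["fx"]*P[:,0]/P[:,2]+c["cx"]-ox+.5)*k-.5;v=(c["fy"]*P[:,1]/P[:,2]+c["cy"]-oy+.5)*k-.5
    cv2.polylines(im,[np.c_[u,v].round().astype(np.int32)],False,col,1)
  circ(x0,y0,z,24,(0,0,255));circ(x0,y0,z+6,24,(0,0,255))
  for q in (-10,-25,-40,-55,-68): circ(x0,y0,z+q,6,(0,255,255))
  circ(x0,y0,z-80,3,(0,255,255)); circ(564.5,143,118,14,(0,255,0)); circ(564.5,143,63,14,(255,255,0))
  cv2.imwrite(fn,im)
draw(s,np.array(s["cam_to_world"]),365,105,80,85,7,"pics/ov_s.png")
draw(c,T@np.array(c["tool_from_camera"]),255,140,140,140,4,"pics/ov_w.png")
E
```

```text
(no output)
```

View pics/ov_s.png

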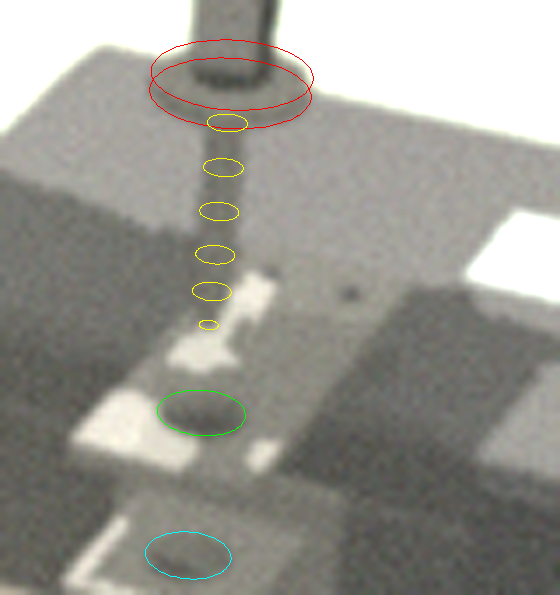

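View pics/ov_w.png

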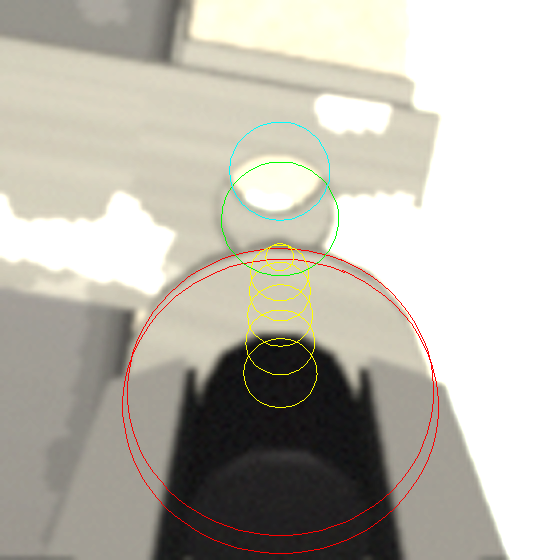

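The overlays agree within about 1 mm: collar, shank and both eyes line up and the pin is upright. I lower most of the way.

```bash
python3 -m jog '[[0,0,1,0,0,0,10],[0,0,1.5,0,0,0,10],[0,0,1.5,0,0,0,10],[0,0,1.0,0,0,0,10],[0,0,0,0,0,0,10],[0,0,0,0,0,0,10]]'
python3 -m jog '[[0,0,1,0,0,0,10],[0,0,1,0,0,0,10],[0,0,1,0,0,0,10],[0,0,1,0,0,0,10],[0,0,1,0,0,0,10],[0,0,0.4,0,0,0,10],[0,0,0,0,0,0,10]]'
python3 - <<'E'
from h import *
for n in ["scene","wrist"]:
  c=vision.camera(n); cv2.imwrite(f"pics/{n}5.png",c["color"])
im=cv2.imread("pics/scene5.png");cv2.imwrite("pics/s5c.png",cv2.convertScaleAbs(cv2.resize(im[105:190,365:445],None,fx=7,fy=7,interpolation=cv2.INTER_CUBIC),alpha=1.8))
E
```

```text
clock: 6.8
eef_pos: [564.3, 143.4, 193.7]
eef_rot: [3.142, -0.0, 0.406]
wrist_force: [0.5, -0.1, -2.7]
finger_gap: 23.1
clock: 7.5
eef_pos: [564.0, 143.3, 138.7]
eef_rot: [-3.141, 0.001, 0.406]
wrist_force: [0.0, 0.8, -2.3]
finger_gap: 23.8
```

View pics/s5c.png

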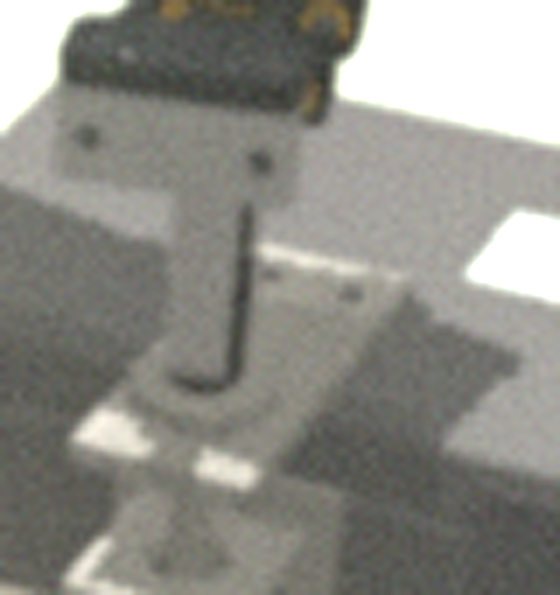

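No contact forces. The shank shows at about (190,520), passing into the lower eye, with the collar just above the plate. Now the last 7 mm, gently.

```bash
python3 -m jog '[[0,0,0.3,0,0,0,10],[0,0,0.2,0,0,0,10],[0,0,0.1,0,0,0,10],[0,0,0,0,0,0,10],[0,0,0,0,0,0,10]]'
python3 -m jog '[[0,0,0.1,0,0,0,10],[0,0,0,0,0,0,10],[0,0,0,0,0,0,10]]'
```

```text
clock: 8.1
eef_pos: [564.2, 143.4, 133.5]
eef_rot: [-3.142, -0.0, 0.406]
wrist_force: [-1.5, 0.2, -2.5]
finger_gap: 23.7
clock: 8.4
eef_pos: [564.2, 143.4, 132.4]
eef_rot: [-3.142, 0.0, 0.406]
wrist_force: [0.4, 0.3, -3.0]
finger_gap: 23.6
```

```bash
python3 -m jog '[[0,0,0.1,0,0,0,10],[0,0,0,0,0,0,10],[0,0,0,0,0,0,10]]'
python3 -m jog '[[0,0,0.05,0,0,0,10],[0,0,0,0,0,0,10],[0,0,0,0,0,0,10]]'
```

```text
clock: 8.7
eef_pos: [564.3, 143.4, 131.5]
eef_rot: [3.142, -0.0, 0.406]
wrist_force: [-0.0, 0.0, -2.2]
finger_gap: 23.8
clock: 9.0
eef_pos: [564.3, 143.4, 131.4]
eef_rot: [3.142, -0.0, 0.406]
wrist_force: [-3.0, 0.2, 4.8]
finger_gap: 23.7
```

Contact: vertical force went from -2.2 to +4.8 N, so the collar is on the eye at the expected height. I release, then go straight up.

```bash
python3 -m jog '[[0,0,0,0,0,0,40],[0,0,0,0,0,0,60],[0,0,0,0,0,0,80],[0,0,0,0,0,0,80],[0,0,0,0,0,0,80],[0,0,0,0,0,0,80],[0,0,0,0,0,0,80],[0,0,0,0,0,0,80]]'
python3 - <<'E'
from h import *
c=vision.camera("wrist"); cv2.imwrite("pics/wrist6.png",c["color"])
E
```

```text
clock: 9.8
eef_pos: [564.2, 143.4, 131.0]
eef_rot: [3.142, -0.0, 0.406]
wrist_force: [-0.3, 0.1, -0.9]
finger_gap: 75.1
```

View pics/wrist6.png

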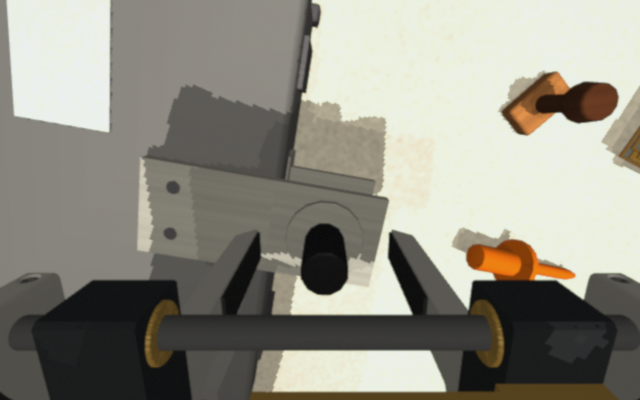

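The collar sits flat on the plate around (325,230) and the fingers are clear on both sides. Going up and away.

```bash
python3 -m jog '[[0,0,-0.7,0,0,0,80],[0,0,-2,0,0,0,80],[0,0,-3,0,0,0,80],[0,0,-3,0,0,0,80],[0,0,-2,0,0,0,80],[-3,0,0,0,0,0,80],[-3,2,0,0,0,0,80],[-3,3,0,0,0,0,80]]'
python3 -m jog '[[-3,3,0,0,0,0,80],[-3,3,0,0,0,0,80],[-3,3,0,0,0,0,80],[-3,3,0,0,0,0,80],[-1,1,0,0,0,0,80],[0,0,0,0,0,0,80],[0,0,0,0,0,0,80]]'
python3 - <<'E'
from h import *
for n in ["scene","top"]:
  c=vision.camera(n); cv2.imwrite(f"pics/{n}7.png",c["color"])
im=cv2.imread("pics/scene7.png");cv2.imwrite("pics/s7c.png",cv2.convertScaleAbs(cv2.resize(im[105:190,365:445],None,fx=7,fy=7,interpolation=cv2.INTER_CUBIC),alpha=1.5))
print(monitor.read_state()["wrist_force"])
E
```

```text
clock: 10.65
eef_pos: [500.2, 61.9, 238.6]
eef_rot: [3.141, -0.001, 0.408]
wrist_force: [0.8, -0.8, 1.0]
finger_gap: 75.0
clock: 11.35
eef_pos: [433.3, -108.6, 238.4]
eef_rot: [3.141, -0.001, 0.405]
wrist_force: [0.2, 0.4, -0.4]
finger_gap: 75.7
[-0.34040288 -0.04101821  0.7643077 ]
```

View pics/s7c.png

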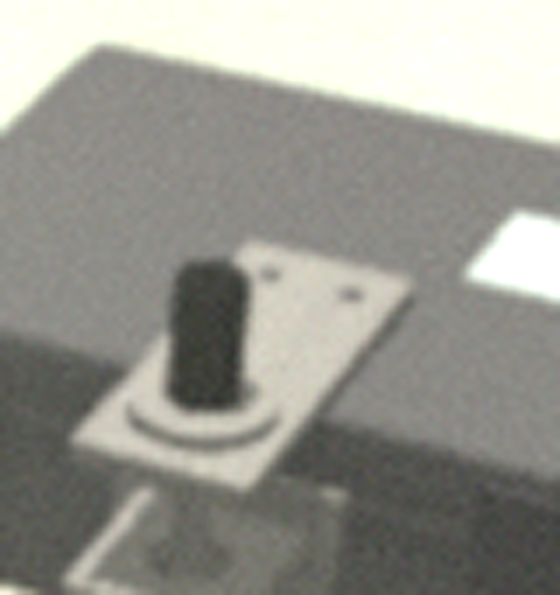

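View pics/top7.png

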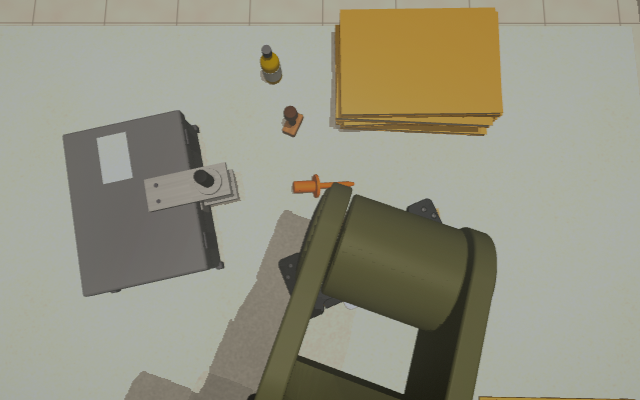

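View pics/scene7.png

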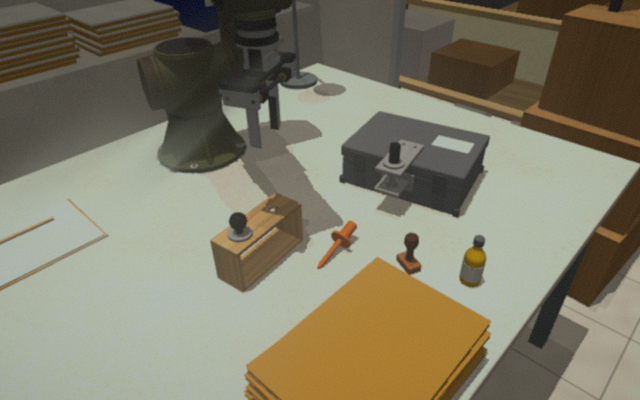

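The long pin stands upright with its collar flat on the upper eye, at (395,160) in the scene view, and the shank runs down to the lower eye. The short pin still hangs in the rack at (238,225). The arm is still and touching nothing, so I hand in.

```bash
python3 -c "
from cell import order; print(order.sign_off())"
```

```text
the job is handed in; nothing more can be done
None
```

The hasp is secured. I took the long pin (cylinder grip) from the rack, put it down through both eyes until its collar rested on the upper eye, and let go. I then raised the arm, moved it away and handed the job in at about 11.5 s.

**Last checks:**
- **Seating:** The collar touched the upper eye at the height I expected, with about 5 N at the wrist. In the final pictures it lies flat, with the pin upright and the shank reaching down to the lower eye. The shank is dim there, so the depth also rests on the measured height.
- **Short pin:** It still hangs in the rack.
- **Arm:** It is clear of everything, and the wrist force reads near zero.

**Off the plan:** The orange look-alike stood on its tip at the start and was lying flat by the first wrist picture. My path stayed more than 100 mm from it and I felt no contact, so I believe it toppled by itself. It is still on the desk, and I left it there.

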